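Tip two detergent tablets from the flap caddy into the dosing tray

ROBOT

A 7-joint arm with a two-finger parallel gripper is mounted at the origin on the work surface. World frame = base frame: x ahead of the robot, y to its left, z up, the work surface at z = 0. Lengths are in m, angles in rad, forces in N, time in s.
With the tool pointing down it reaches from about 0.4 to 0.85 m from the base axis. Payload 4.5 kg.
Tool frame: the origin (TCP) lies on the centre line of the jaws, within the pads' length; the fingertips stand 11 mm ahead of it and the grasp point (between the pads) lies 8 mm behind it; z points along the fingers, y is the line along which they close (so a half turn about z gives the same grasp; the last joint's range is limited). The gripper opens to 88 mm and grips with 3 to 60 N. Pads are 18 mm wide; open, the fingers measure 123 mm over their backs; the gripper's body (75 mm by 187 mm) begins 45 mm behind the grasp point.
Start: joints at [1.259, 0.689, -0.195, 1.565, 0.157, 0.902, -0.215], TCP at [0.212, -0.588, 0.25] pointing down, gripper open.
Joint ranges: [-3.01, 3.01], [-0.46, 2.08], [-1.47, 1.51], [0.13, 2.56], [-1, 4.14], [0.04, 2.09], [-2.66, 2.66]. Speed limits (rad/s): [2.57, 2.57, 3.14, 3.14, 3.14, 3.14, 3.14].

INTERFACE

Orientations are given as a unit quaternion [x, y, z, w].
In Python, from plant import * gives the robot as it stands. The module is installed in compiled form; this text tells all that it offers.
- The arm moves only by the tool send_rows, never from a script. Its argument "motion" is a list of rows, each an object of numbers: "x", "y", "z": the shift along the tool's x, y, z in cm; "rx", "ry", "rz": the turn, a rotation vector about the tool's x, y, z in rad; "jaw": the finger opening in cm, from 0 to 8.81. In form: [{"x": .., "y": .., "z": .., "rx": .., "ry": .., "rz": .., "jaw": ..}, ...]. A call has exactly 5 rows; each row shifts and turns the commanded pose from where the row before left it, along the tool's axes as they then stand; what a row does not reach is not made up. A row lasts 1/10 s, in which the tool goes at most 50 mm and 8.59 degrees, less where a joint would pass 70% of its speed; a pose out of reach is approached as far as the arm can. A call is refused whole if a number of a shift passes 5 or a number of a turn 0.15, either way. A call with a gripper value outside its range is refused whole. The fingers move at their own pace and stop on an object; "grip_force" is the grip in N (left out, the last holds). Time passes only in rows, so rows that do not move let the fingers close, or fill a call up. It gives the time, the measured TCP pose, the force, the opening and the grip force at its end, in the units of the state.
- get_state(): the state, without advancing time (a new reading comes with each control period).
- snapshot(name): name is "scene" or "top"; returns a dict with "img" (480x640x3 uint8, red, green, blue), "vertical_fov" (degrees; the focal length in pixels is half the picture's height over the tangent of half this angle, whatever the lens; pixels are square), "cx", "cy" (the principal point, pixels), "extrinsics" (4x4, takes a point from camera to world coordinates). Camera axes: x right, y up, looking along -z (the intrinsics and any distortion apply to the point x, -y, -z); pixel columns grow to the right and rows downward; lengths in m; the calibration is good to about 2 mm. A picture is of the moment at which its call begins. There is no depth.
- finish_job(): hands the job in; it is judged then, once.
The state is a dict: "clock": time; "q": joint angles; "qd": joint speeds; "joint_torque": joint torques, N m; "tool_pos": TCP position; "eef_rot": TCP orientation; "contact_force": force on the tool from outside, world axes, zero at the start; "moment": the same for the moment, N m; "opening": opening from 0.0 (shut) to 1.0 (fully open); "finger_force": force on a finger pad.
Only numpy, scipy, OpenCV 4.12 (cv2) and the standard library are available. Lean on these libraries where they do the work, as an engineer would, in place of code of your own. Each camera call takes 0.05 s, during which the arm holds its last target. There are 200 camera calls.

TASK

Pick up the blue caddy and tip it, flap end down, over the green dosing tray, just far enough that its flap swings open and both white tablets slide out into the tray; never turn it on end. Then stand the blue caddy upright on the counter again, clear of the tray, and let go. Leave the yellow caddy alone.

Things in the scene. Friction and masses are not known exactly. Their poses are not given: they have to be found in the camera images.
- blue_caddy: Blue box 110 long (its x) x 46 wide (its y) x 65 mm high, clear top, about 0.25 kg, loose. Grasp from above across the 46 mm, at mid-length. Origin: centre of the underside, z up. Its -x end, facing roughly the robot, is closed by a white flap hinged along that end's top edge; a faint spring shuts it; it swings out by its own weight as that end tips down. From above: white strip at the flap end, blue at the other.
- yellow_caddy: The same box in yellow, holding two orange tablets, loose; not to be used or disturbed.
- dose_tray: Green open square tray, 180 x 180 x 45 mm high, walls 5 mm thick, floor 5 mm thick, fixed to the counter. Origin: centre of its underside, z up, x and y along its sides.
- tablet_a: White tablet, 28 x 28 x 13 mm, 20 g, slippery, loose on the blue caddy's flat inner floor (3 mm up), nearer the flap. Origin: centre of its underside. It starts to slide at about 20 degrees of tip, runs out fast at 40 to 45, and leaves over the bottom edge of the -x end (55 mm from the caddy's origin).
- tablet_b: The same, the tablet behind it in the blue caddy. Origin: centre of its underside.

How it is judged:
On the way:
1. the blue caddy is lifted and tipped over the tray (angle between blue_caddy's own z axis and vertical above 0.25 rad and height (world z) of blue_caddy above 0.03 m and horizontal distance between blue_caddy and dose_tray below 0.2 m), for 0.02 s.
At the end, for the whole second after the job is handed in: Both white tablets lie at rest inside the dosing tray; the blue caddy stands upright (within 10 degrees) and at rest on the counter, its centre more than 105 mm from the tray's centre; the yellow caddy stands upright within 30 mm of where it was (x of tablet_a in the frame of dose_tray between -0.088 and 0.088 m and y of tablet_a in the frame of dose_tray between -0.088 and 0.088 m and z of each of tablet_a, tablet_b in the frame of dose_tray below 0.045 m and linear speed of each of tablet_a, tablet_b, blue_caddy below 0.03 m/s and x of tablet_b in the frame of dose_tray between -0.088 and 0.088 m and y of tablet_b in the frame of dose_tray between -0.088 and 0.088 m and angle between each of blue_caddy, yellow_caddy's own z axis and vertical below 0.17 rad and height (world z) of blue_caddy between -0.01 and 0.012 m and horizontal distance between blue_caddy and dose_tray above 0.105 m and distance of yellow_caddy from where it was at the start of the episode below 0.03 m); the robot touches nothing.
It fails at once if the blue caddy is turned on end (tipped more than 75 degrees) (angle between blue_caddy's own z axis and vertical above 1.31 rad).
It fails at once if the yellow caddy is shifted by more than 30 mm or tipped (distance of yellow_caddy from where it was at the start of the episode above 0.03 m or angle between yellow_caddy's own z axis and vertical above 0.25 rad).
It also fails if it takes over 58 s, if anything falls off the work surface, if the arm or the gripper's body presses on something with over 40 N, if the wrist force passes 120 N, or if a joint passes its speed limit or range.

## Working session

There is one attempt and no reset: what is moved stays moved. The work goes in short steps, Python scripts to look and compute and a tool call to move; the robot and the scene stay as the last step left them, time stands still between calls to the robot, and variables do not carry over. Pictures are saved under pics/ and viewed, at most 10 in all, crops included, and the job is handed in when it is done.

Besides the shell and the picture viewer there is one more tool, called after "Call:" as a command line: name --argument value ..., lists and objects as JSON in quotes. send_rows: Moves the arm, as the interface text tells. Its arguments: {"type":"object","properties":{"motion":{"type":"array"},"grip_force":{"type":"number"}},"required":["motion"]}

```bash
mkdir -p pics; cat > h.py <<'E'
from plant import *
import numpy as np, cv2
from scipy.spatial.transform import Rotation as R
def save(n,f):
    s=snapshot(n); cv2.imwrite('pics/'+f,s['img'][:,:,::-1]); return s
def ray(s,u,v,z):
    f=240/np.tan(np.radians(s['vertical_fov'])/2); E=np.array(s['extrinsics'])
    d=E[:3,:3]@np.array([(u-s['cx'])/f,-(v-s['cy'])/f,-1]); o=E[:3,3]
    return o+d*(z-o[2])/d[2]
E
python3 - <<'E'
from h import *
for n in('top','scene'):
    s=save(n,n+'0.png'); print({k:np.round(v,3).tolist() if k=='extrinsics' else v for k,v in s.items() if k!='img'})
st=get_state();print(st)
E
```

```text
{'vertical_fov': 48.34248880188216, 'cx': 318.0594544273617, 'cy': 238.51304685762676, 'extrinsics': [[0.007, 0.984, -0.178, 0.355], [-1.0, 0.01, 0.014, 0.004], [0.016, 0.178, 0.984, 1.106], [0.0, 0.0, 0.0, 1.0]]}
{'vertical_fov': 48.5407392705985, 'cx': 318.2546381397247, 'cy': 230.25426342825446, 'extrinsics': [[0.526, -0.656, 0.54, 1.191], [0.85, 0.41, -0.33, -0.398], [-0.005, 0.633, 0.774, 0.923], [0.0, 0.0, 0.0, 1.0]]}
{'clock': 0.1, 'q': array([ 1.25880025,  0.68991146, -0.19454056,  1.56620366,  0.15731612,
        0.90249137, -0.21513598]), 'qd': array([-0.00026234, -0.0021132 , -0.00066431, -0.00294654,  0.00137001,
       -0.00102301, -0.00074586]), 'joint_torque': array([-3.64061045e-03, -5.28505325e+01, -1.27163026e+00, -1.53838044e+01,
       -5.25228702e-02,  2.03493553e-03,  7.72337057e-05]), 'tool_pos': array([ 0.21162966, -0.58751614,  0.24899335]), 'eef_rot': array([ 9.85084704e-01,  1.72068213e-01, -1.95198080e-04, -7.86215163e-04]), 'contact_force': array([-0.08000471,  0.26437245,  0.32759459]), 'moment': array([ 0.03892828,  0.01022622, -0.02461536]), 'finger_force': 0.0, 'opening': 1.005952941676085}
```

View pics/top0.png

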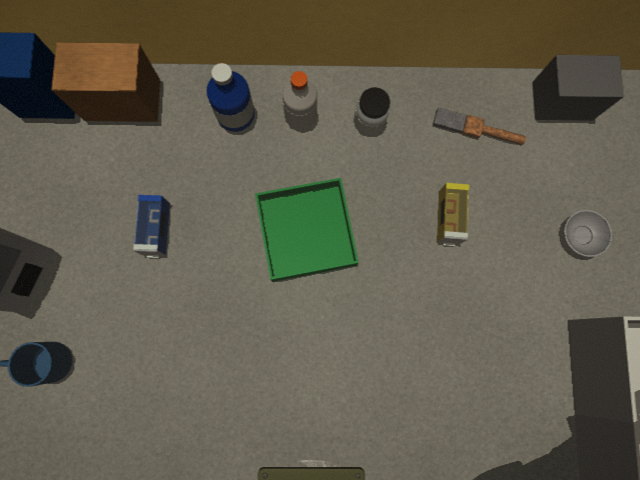

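View pics/scene0.png

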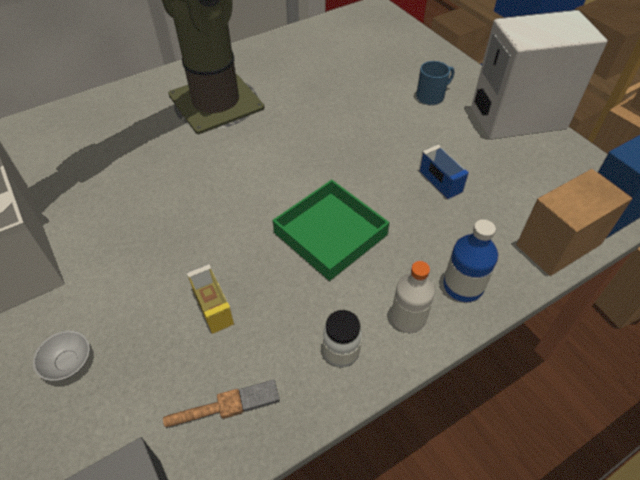

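The top view shows the blue caddy near (150,226) with its white flap strip at the bottom (148,248), the tray near (307,230) and the yellow caddy near (454,215). The scene view agrees: blue at (443,171), tray at (330,228). Next I measure them.

```bash
cat >> h.py <<'E'
def blob(s,kind,box):
    h=cv2.cvtColor(s['img'],cv2.COLOR_RGB2HSV); x0,y0,x1,y1=box
    H,S,V=[h[:,:,i].astype(int) for i in range(3)]
    m={'green':(H>45)&(H<80)&(S>120),'blue':(H>105)&(H<130)&(S>110),'white':(S<60)&(V>150),'yellow':(H>20)&(H<35)&(S>130)}[kind]
    k=np.zeros(m.shape,np.uint8); k[y0:y1,x0:x1]=m[y0:y1,x0:x1]
    c=max(cv2.findContours(k,cv2.RETR_EXTERNAL,cv2.CHAIN_APPROX_NONE)[0],key=cv2.contourArea)
    return c
E
python3 - <<'E'
from h import *
s=snapshot('top')
c=blob(s,'green',(200,150,400,300)); r=cv2.boxPoints(cv2.minAreaRect(c)); P=np.array([ray(s,*p,.045) for p in r]); print('tray',P.round(3).tolist(),P.mean(0).round(3),np.linalg.norm(P-np.roll(P,1,0),axis=1))
for col,box in(('blue',(110,170,200,280)),('yellow',(420,160,490,270))):
  for k in (col,'white'):
    c=blob(s,k,box); r=cv2.boxPoints(cv2.minAreaRect(c)); P=np.array([ray(s,*p,.065) for p in r]);print(col,k,r.round(0).tolist(),P.round(3)[:,:2].tolist(),P.mean(0).round(3))
i=s['img'][:,:,::-1]; cv2.imwrite('pics/c.png',np.hstack([cv2.resize(i[180:270,120:190],None,fx=5.5,fy=5.5,interpolation=2),cv2.resize(i[170:260,420:490],None,fx=5.5,fy=5.5,interpolation=2)]))
E
```

```text
tray [[0.639, 0.119, 0.045], [0.676, -0.059, 0.045], [0.496, -0.091, 0.045], [0.462, 0.082, 0.045]] [0.568 0.013 0.045] [0.1809796  0.18186909 0.18247604 0.17668759]
blue blue [[138.0, 195.0], [162.0, 195.0], [162.0, 219.0], [138.0, 219.0]] [[0.628, 0.35], [0.628, 0.302], [0.579, 0.299], [0.579, 0.346]] [0.604 0.324 0.065]
blue white [[134.0, 249.0], [134.0, 244.0], [156.0, 245.0], [156.0, 250.0]] [[0.519, 0.35], [0.529, 0.351], [0.527, 0.307], [0.518, 0.307]] [0.523 0.329 0.065]
yellow yellow [[437.0, 240.0], [439.0, 182.0], [468.0, 183.0], [466.0, 241.0]] [[0.543, -0.247], [0.661, -0.255], [0.66, -0.314], [0.541, -0.304]] [ 0.601 -0.28   0.065]
yellow white [[445.0, 235.0], [445.0, 231.0], [467.0, 233.0], [467.0, 237.0]] [[0.553, -0.262], [0.562, -0.264], [0.558, -0.308], [0.549, -0.307]] [ 0.555 -0.285  0.065]
```

View pics/c.png

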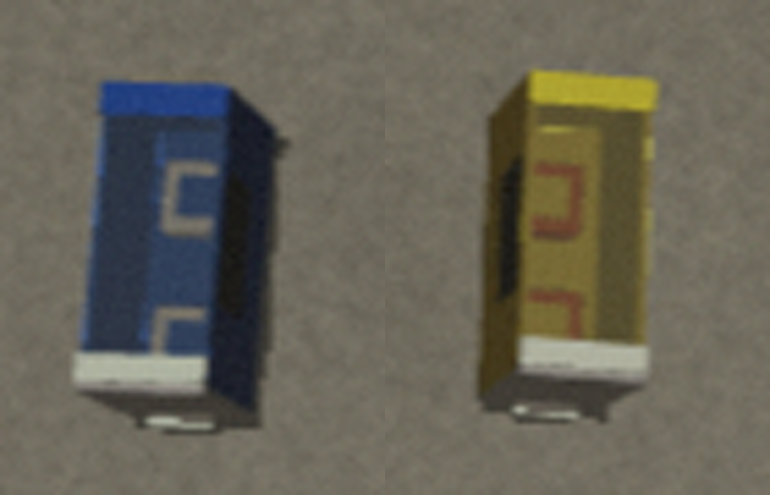

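Blue caddy: centre about (0.573, 0.327), yaw about -1°, with a 110 x 46 mm outline that matches the given size. Tray: centre about (0.568, 0.013), yaw about 11°, sides about 180 mm. I'll rise clear of the bin and traverse above the caddy.

Call:
send_rows --motion '[{"z": -1.5,"jaw": 8.8},{"z": -1.5,"jaw": 8.8},{"z": -1.5,"jaw": 8.8},{"z": -1.0,"jaw": 8.8},{"z": 0,"jaw": 8.8}]'

```text
schema error: expected keys x, y, z, rx, ry, rz, jaw
```

Call:
send_rows --motion '[{"x": 2.6,"y": -3,"jaw": 8.8},{"x": 2.6,"y": -3,"jaw": 8.8},{"x": 2.6,"y": -3,"jaw": 8.8},{"x": 2.6,"y": -3,"jaw": 8.8},{"x": 2.6,"y": -3,"jaw": 8.8}]'

```text
schema error: expected keys x, y, z, rx, ry, rz, jaw
```

Call:
send_rows --motion '[{"x": 2.6,"y": -3,"jaw": 8.8},{"x": 2.6,"y": -3,"jaw": 8.8},{"x": 2.6,"y": -3,"jaw": 8.8},{"x": 2.6,"y": -3,"jaw": 8.8},{"x": 2.6,"y": -3,"jaw": 8.8}]'

```text
schema error: expected keys x, y, z, rx, ry, rz, jaw
```

```bash
python3 - <<'E'
from h import *
s=get_state();print(s['clock'],s['q'].round(3),s['tool_pos'].round(3),s['eef_rot'].round(3))
E
```

```text
0.15 [ 1.259  0.69  -0.195  1.566  0.157  0.903 -0.215] [ 0.212 -0.588  0.249] [ 0.985  0.172 -0.    -0.001]
```

Call:
send_rows --motion '[{"x": 0,"y": 0,"z": -1.5,"rx": 0,"ry": 0,"rz": 0,"jaw": 8.8},{"x": 0,"y": 0,"z": -1.5,"rx": 0,"ry": 0,"rz": 0,"jaw": 8.8},{"x": 0,"y": 0,"z": -1.5,"rx": 0,"ry": 0,"rz": 0,"jaw": 8.8},{"x": 1,"y": -1,"z": -1,"rx": 0,"ry": 0,"rz": 0,"jaw": 8.8},{"x": 2,"y": -2,"z": 0,"rx": 0,"ry": 0,"rz": 0,"jaw": 8.8}]'

```text
clock: 0.65
tool_pos: [0.2294, -0.5506, 0.3057]
eef_rot: [0.985, 0.17, 0.0, 0.002]
contact_force: [1.3, 1.0, -0.2]
opening: 0.997
finger_force: 0.0
```

Call:
send_rows --motion '[{"x": 2.6,"y": -3,"z": 0,"rx": 0,"ry": 0,"rz": 0,"jaw": 8.8},{"x": 2.6,"y": -3,"z": 0,"rx": 0,"ry": 0,"rz": 0,"jaw": 8.8},{"x": 2.6,"y": -3,"z": 0,"rx": 0,"ry": 0,"rz": 0,"jaw": 8.8},{"x": 2.6,"y": -3,"z": 0,"rx": 0,"ry": 0,"rz": 0,"jaw": 8.8},{"x": 2.6,"y": -3,"z": 0,"rx": 0,"ry": 0,"rz": 0,"jaw": 8.8}]'

```text
clock: 1.15
tool_pos: [0.3016, -0.3616, 0.3046]
eef_rot: [0.985, 0.172, -0.0, -0.0]
contact_force: [0.5, 0.1, 0.5]
opening: 0.999
finger_force: 0.0
```

Call:
send_rows --motion '[{"x": 2.6,"y": -3,"z": 0,"rx": 0,"ry": 0,"rz": 0,"jaw": 8.8},{"x": 2.6,"y": -3,"z": 0,"rx": 0,"ry": 0,"rz": 0,"jaw": 8.8},{"x": 2.6,"y": -3,"z": 0,"rx": 0,"ry": 0,"rz": 0,"jaw": 8.8},{"x": 2.6,"y": -3,"z": 0,"rx": 0,"ry": 0,"rz": 0,"jaw": 8.8},{"x": 2.6,"y": -3,"z": 0,"rx": 0,"ry": 0,"rz": 0,"jaw": 8.8}]'

```text
clock: 1.65
tool_pos: [0.3725, -0.1767, 0.3047]
eef_rot: [0.985, 0.172, -0.0, -0.0]
contact_force: [0.8, -1.1, -0.0]
opening: 0.998
finger_force: 0.0
```

```bash
python3 - <<'E'
from h import *
s=get_state();print(s['clock'],s['q'].round(3),s['tool_pos'].round(3),s['eef_rot'].round(3),s['opening'])
E
```

```text
1.65 [ 0.519  0.338 -0.257  2.085  0.126  0.733 -1.043] [ 0.372 -0.177  0.305] [ 0.985  0.172 -0.    -0.   ] 0.9984024364907734
```

Call:
send_rows --motion '[{"x": 3,"y": -3.4,"z": 0,"rx": 0,"ry": 0,"rz": 0,"jaw": 8.8},{"x": 3,"y": -3.4,"z": 0,"rx": 0,"ry": 0,"rz": 0,"jaw": 8.8},{"x": 3,"y": -3.4,"z": 0,"rx": 0,"ry": 0,"rz": 0,"jaw": 8.8},{"x": 3,"y": -3.4,"z": 0,"rx": 0,"ry": 0,"rz": 0,"jaw": 8.8},{"x": 3,"y": -3.4,"z": 0,"rx": 0,"ry": 0,"rz": 0,"jaw": 8.8}]'

```text
clock: 2.15
tool_pos: [0.4556, 0.034, 0.3047]
eef_rot: [0.985, 0.172, -0.0, 0.0]
contact_force: [0.1, -0.4, 0.4]
opening: 1.001
finger_force: 0.0
```

```bash
python3 - <<'E'
from h import *
s=get_state();print(s['clock'],s['q'].round(4).tolist(),s['tool_pos'].round(4),s['eef_rot'].round(4).tolist())
E
```

```text
2.15 [0.0187, 0.4007, -0.2795, 1.9721, 0.1521, 0.7892, -1.5714] [0.4556 0.034  0.3047] [0.985, 0.1725, -0.0003, 0.0]
```

Call:
send_rows --motion '[{"x": 3,"y": -3.4,"z": 0,"rx": 0,"ry": 0,"rz": 0,"jaw": 8.8},{"x": 3,"y": -3.4,"z": 0,"rx": 0,"ry": 0,"rz": 0,"jaw": 8.8},{"x": 3,"y": -3.4,"z": 0,"rx": 0,"ry": 0,"rz": 0,"jaw": 8.8},{"x": 3,"y": -3.4,"z": 0,"rx": 0,"ry": 0,"rz": 0,"jaw": 8.8},{"x": 3,"y": -3.4,"z": 0,"rx": 0,"ry": 0,"rz": 0,"jaw": 8.8}]'

```text
clock: 2.65
tool_pos: [0.5389, 0.2446, 0.3045]
eef_rot: [0.985, 0.173, -0.001, 0.0]
contact_force: [0.2, -0.4, 0.8]
opening: 0.997
finger_force: 0.0
```

Call:
send_rows --motion '[{"x": 3,"y": -3.3,"z": 0,"rx": 0,"ry": 0,"rz": 0,"jaw": 8.8},{"x": 3,"y": -3.3,"z": 0,"rx": 0,"ry": 0,"rz": 0,"jaw": 8.8},{"x": 0,"y": 0,"z": 0,"rx": 0,"ry": 0,"rz": 0,"jaw": 8.8},{"x": 0,"y": 0,"z": 0,"rx": 0,"ry": 0,"rz": 0,"jaw": 8.8},{"x": 0,"y": 0,"z": 0,"rx": 0,"ry": 0,"rz": 0,"jaw": 8.8}]'

```text
clock: 3.15
tool_pos: [0.5733, 0.3233, 0.3044]
eef_rot: [0.985, 0.172, -0.001, 0.001]
contact_force: [0.4, -1.0, -0.8]
opening: 1.0
finger_force: 0.0
```

```bash
cat > fit.py <<'E'
from h import *
from scipy.optimize import least_squares
import itertools
D=[([1.25880025,0.68991146,-0.19454056,1.56620366,0.15731612,0.90249137,-0.21513598],[.21163,-.58752,.24899],[.98508,.17207,-.0002,-.0008]),
([0.519,0.338,-0.257,2.085,0.126,0.733,-1.043],[.3725,-.1767,.3047],[.985,.172,0,0])]
def fk(q,p,sg):
    T=R.identity(); x=np.zeros(3)
    for i in range(7):
        if i in(0,2,4,6): T=T*R.from_euler('z',sg[i]*q[i]+(p[4] if i==6 else p[5] if i==0 else 0))
        else: T=T*R.from_euler('y',q[i])
        x=x+T.apply([0,0,[0,p[0],0,p[1],0,p[2],p[3]][i]]) if i else x+np.array([0,0,p[6]])
    return x,T
def res(p,sg): 
    r=[]
    for q,x,o in D:
        a,T=fk(q,p,sg); r+=list((a-x)*5)+list((T.inv()*R.from_quat(o)).as_rotvec())
    return r
E
python3 - <<'E'
from h import *
s=get_state();print(s['clock'],s['q'].round(4).tolist(),s['tool_pos'].round(4),s['eef_rot'].round(4).tolist())
from fit import *
D.append((s['q'],s['tool_pos'],s['eef_rot']))
best=[]
for g in itertools.product([1,-1],repeat=4):
  sg=[g[0],1,g[1],1,g[2],1,g[3]]
  for a in (0,1.57,3.14,-1.57):
   for b in (0,3.14):
    f=least_squares(res,[.4,.4,0.1,.2,a,b,.3],args=(sg,)); best.append((f.cost,sg,f.x.round(3).tolist()))
best.sort(key=lambda t:t[0])
for b in best[:4]: print(b)
E
```

```text
3.15 [-0.4569, 0.6878, -0.2473, 1.3823, 0.1768, 1.0949, -1.9573] [0.5733 0.3233 0.3044] [0.9852, 0.1716, -0.0006, 0.0009]
(np.float64(0.0021496359315118442), [-1, 1, -1, 1, -1, 1, -1], [0.557, 0.341, -29.903, 24.598, 1.489, -0.082, -5.274])
(np.float64(0.0021496359315120173), [-1, 1, -1, 1, -1, 1, -1], [0.557, 0.341, -2.251, -3.055, 1.489, -0.082, -5.274])
(np.float64(0.0021496359315120645), [-1, 1, -1, 1, -1, 1, -1], [0.557, 0.341, -11.744, 6.439, 1.489, -0.082, -5.274])
(np.float64(0.002149635931512374), [-1, 1, -1, 1, -1, 1, -1], [0.557, 0.341, -23.82, 18.514, 1.489, -0.082, -5.274])
```

The measured kinematics show that tipping with the flap toward the robot would take joint 6 past its lower limit. I'll turn the caddy half round in the air and tip it away from the robot instead. First I align and come down to just above it.

Call:
send_rows --motion '[{"x": 0,"y": 0,"z": 2,"rx": 0,"ry": 0,"rz": 0.15,"jaw": 8.8},{"x": 0,"y": 0,"z": 4,"rx": 0,"ry": 0,"rz": 0.15,"jaw": 8.8},{"x": 0,"y": 0,"z": 4,"rx": 0,"ry": 0,"rz": 0.06,"jaw": 8.8},{"x": 0,"y": -0.4,"z": 4,"rx": 0,"ry": 0,"rz": 0,"jaw": 8.8},{"x": 0,"y": 0,"z": 3,"rx": 0,"ry": 0,"rz": 0,"jaw": 8.8}]'

```text
clock: 3.65
tool_pos: [0.5729, 0.3268, 0.133]
eef_rot: [1.0, -0.008, -0.001, 0.001]
contact_force: [-0.5, -0.3, 0.0]
opening: 0.999
finger_force: 0.0
```

Call:
send_rows --motion '[{"x": 0,"y": 0,"z": 2,"rx": 0,"ry": 0,"rz": 0,"jaw": 8.8},{"x": 0,"y": 0,"z": 1,"rx": 0,"ry": 0,"rz": 0,"jaw": 8.8},{"x": 0,"y": 0,"z": 0,"rx": 0,"ry": 0,"rz": 0,"jaw": 8.8},{"x": 0,"y": 0,"z": 0,"rx": 0,"ry": 0,"rz": 0,"jaw": 8.8},{"x": 0,"y": 0,"z": 0,"rx": 0,"ry": 0,"rz": 0,"jaw": 8.8}]'

```text
clock: 4.15
tool_pos: [0.575, 0.329, 0.1064]
eef_rot: [1.0, -0.007, 0.001, -0.001]
contact_force: [0.7, 0.6, 0.6]
opening: 0.999
finger_force: 0.0
```

```bash
python3 - <<'E'
from h import *
s=get_state();print(s['clock'],s['q'].round(3),s['tool_pos'].round(4),s['eef_rot'].round(3),R.from_quat(s['eef_rot']).as_matrix()[:,0].round(3))
a=snapshot('top')['img'][:,:,::-1];b=snapshot('scene')['img'][:,:,::-1]
cv2.imwrite('pics/d.png',np.hstack([cv2.resize(a[150:290,80:220],(400,400)),cv2.resize(b[100:240,370:510],(400,400))]))
E
```

```text
4.15 [-0.525  0.913 -0.122  1.555  0.155  0.681 -2.306] [0.575  0.329  0.1064] [ 1.    -0.007  0.001 -0.001] [ 1.    -0.015  0.002]
```

View pics/d.png

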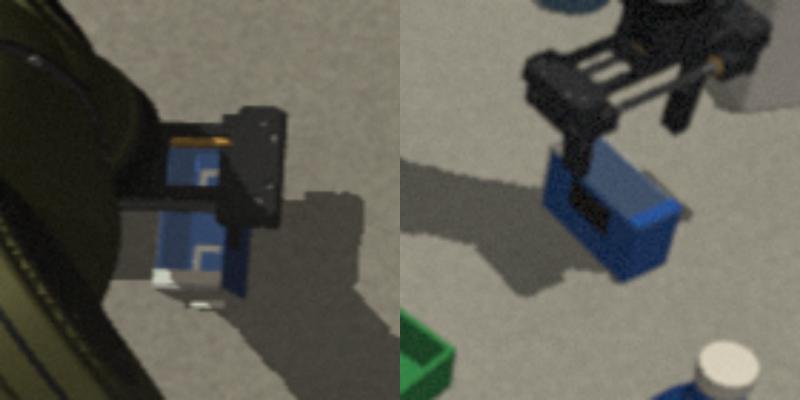

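Left crop: the jaws straddle the caddy, with the flap strip at about (185,280). Right crop: the near finger sits over the dark pad patch at (590,205), so the alignment is good. Descend, grip and lift.

Call:
send_rows --motion '[{"x": 0,"y": 0,"z": 2,"rx": 0,"ry": 0,"rz": 0,"jaw": 8.8},{"x": 0,"y": 0,"z": 2,"rx": 0,"ry": 0,"rz": 0,"jaw": 8.8},{"x": 0,"y": 0,"z": 2,"rx": 0,"ry": 0,"rz": 0,"jaw": 8.8},{"x": 0,"y": 0,"z": 1.5,"rx": 0,"ry": 0,"rz": 0,"jaw": 8.8},{"x": 0,"y": 0,"z": 0,"rx": 0,"ry": 0,"rz": 0,"jaw": 8.8}]'

```text
clock: 4.75
tool_pos: [0.5728, 0.328, 0.028]
eef_rot: [1.0, -0.007, -0.001, 0.001]
contact_force: [-0.2, 0.1, 0.8]
opening: 0.998
finger_force: 0.0
```

Call:
send_rows --motion '[{"x": 0,"y": 0,"z": 0,"rx": 0,"ry": 0,"rz": 0,"jaw": 5.5},{"x": 0,"y": 0,"z": 0,"rx": 0,"ry": 0,"rz": 0,"jaw": 4.2},{"x": 0,"y": 0,"z": 0,"rx": 0,"ry": 0,"rz": 0,"jaw": 4.0},{"x": 0,"y": 0,"z": 0,"rx": 0,"ry": 0,"rz": 0,"jaw": 4.0},{"x": 0,"y": 0,"z": 0,"rx": 0,"ry": 0,"rz": 0,"jaw": 4.0}]' --grip_force 35

```text
clock: 5.25
tool_pos: [0.5742, 0.3289, 0.0302]
eef_rot: [1.0, -0.007, 0.0, -0.0]
contact_force: [0.5, 0.2, -0.3]
opening: 0.569
finger_force: 0.0
```

Call:
send_rows --motion '[{"x": 0,"y": 0,"z": 0,"rx": 0,"ry": 0,"rz": 0,"jaw": 3.5},{"x": 0,"y": 0,"z": 0,"rx": 0,"ry": 0,"rz": 0,"jaw": 3.5},{"x": 0,"y": 0,"z": 0,"rx": 0,"ry": 0,"rz": 0,"jaw": 3.5},{"x": 0,"y": 0,"z": 0,"rx": 0,"ry": 0,"rz": 0,"jaw": 3.5},{"x": 0,"y": 0,"z": 0,"rx": 0,"ry": 0,"rz": 0,"jaw": 3.5}]'

```text
clock: 5.75
tool_pos: [0.5741, 0.3287, 0.03]
eef_rot: [1.0, -0.007, 0.0, 0.0]
contact_force: [-1.0, 0.1, 4.9]
opening: 0.518
finger_force: 35.0
```

Call:
send_rows --motion '[{"x": 0,"y": 0,"z": -1,"rx": 0,"ry": 0,"rz": 0,"jaw": 3.5},{"x": 0,"y": 0,"z": -2,"rx": 0,"ry": 0,"rz": 0,"jaw": 3.5},{"x": 0,"y": 0,"z": -2,"rx": 0,"ry": 0,"rz": 0,"jaw": 3.5},{"x": 0,"y": 0,"z": -2,"rx": 0,"ry": 0,"rz": 0,"jaw": 3.5},{"x": 0,"y": 0,"z": -2,"rx": 0,"ry": 0,"rz": 0,"jaw": 3.5}]'

```text
clock: 6.25
tool_pos: [0.5734, 0.3286, 0.1201]
eef_rot: [1.0, -0.007, -0.001, 0.0]
contact_force: [-0.5, -0.7, -2.2]
opening: 0.519
finger_force: 35.0
```

Call:
send_rows --motion '[{"x": 0,"y": 0,"z": -2,"rx": 0,"ry": 0,"rz": 0,"jaw": 3.5},{"x": 0,"y": 0,"z": -1,"rx": 0,"ry": 0,"rz": 0,"jaw": 3.5},{"x": 0,"y": 0,"z": 0,"rx": 0,"ry": 0,"rz": -0.06,"jaw": 3.5},{"x": 0,"y": 0,"z": 0,"rx": 0,"ry": 0,"rz": -0.14,"jaw": 3.5},{"x": 0,"y": 0,"z": 0,"rx": 0,"ry": 0,"rz": -0.14,"jaw": 3.5}]'

```text
clock: 6.75
tool_pos: [0.5734, 0.3285, 0.1491]
eef_rot: [0.986, 0.165, -0.001, 0.0]
contact_force: [0.8, 0.7, -2.9]
opening: 0.519
finger_force: 35.0
```

Call:
send_rows --motion '[{"x": 0,"y": 0,"z": 0,"rx": 0,"ry": 0,"rz": -0.14,"jaw": 3.5},{"x": 0,"y": 0,"z": 0,"rx": 0,"ry": 0,"rz": -0.14,"jaw": 3.5},{"x": 0,"y": 0,"z": 0,"rx": 0,"ry": 0,"rz": -0.14,"jaw": 3.5},{"x": 0,"y": 0,"z": 0,"rx": 0,"ry": 0,"rz": -0.14,"jaw": 3.5},{"x": 0,"y": 0,"z": 0,"rx": 0,"ry": 0,"rz": -0.14,"jaw": 3.5}]'

```text
clock: 7.25
tool_pos: [0.5735, 0.3283, 0.1489]
eef_rot: [0.87, 0.493, -0.001, 0.0]
contact_force: [-0.6, 0.1, -3.3]
opening: 0.522
finger_force: 35.0
```

```bash
python3 - <<'E'
from h import *
s=get_state();print(s['clock'],s['q'].round(3),s['tool_pos'].round(4),s['eef_rot'].round(3),R.from_quat(s['eef_rot']).as_matrix()[:,0].round(3),s['opening'])
E
```

```text
7.25 [-0.374  0.881 -0.419  1.525  0.439  0.831 -1.496] [0.5735 0.3283 0.1489] [ 0.87   0.493 -0.001  0.   ] [ 0.513  0.858 -0.002] 0.5222048726101456
```

Call:
send_rows --motion '[{"x": 0,"y": 0,"z": 0,"rx": 0,"ry": 0,"rz": -0.14,"jaw": 3.5},{"x": 0,"y": 0,"z": 0,"rx": 0,"ry": 0,"rz": -0.14,"jaw": 3.5},{"x": 0,"y": 0,"z": 0,"rx": 0,"ry": 0,"rz": -0.14,"jaw": 3.5},{"x": 0,"y": 0,"z": 0,"rx": 0,"ry": 0,"rz": -0.14,"jaw": 3.5},{"x": 0,"y": 0,"z": 0,"rx": 0,"ry": 0,"rz": -0.14,"jaw": 3.5}]'

```text
clock: 7.75
tool_pos: [0.5736, 0.3281, 0.1489]
eef_rot: [0.648, 0.762, -0.001, -0.0]
contact_force: [-0.4, 0.1, -3.3]
opening: 0.517
finger_force: 35.0
```

Call:
send_rows --motion '[{"x": 0,"y": 0,"z": 0,"rx": 0,"ry": 0,"rz": -0.14,"jaw": 3.5},{"x": 0,"y": 0,"z": 0,"rx": 0,"ry": 0,"rz": -0.14,"jaw": 3.5},{"x": 0,"y": 0,"z": 0,"rx": 0,"ry": 0,"rz": -0.14,"jaw": 3.5},{"x": 0,"y": 0,"z": 0,"rx": 0,"ry": 0,"rz": -0.14,"jaw": 3.5},{"x": 0,"y": 0,"z": 0,"rx": 0,"ry": 0,"rz": -0.14,"jaw": 3.5}]'

```text
clock: 8.25
tool_pos: [0.5737, 0.3281, 0.1488]
eef_rot: [0.348, 0.938, -0.001, -0.0]
contact_force: [-0.9, 0.4, -2.7]
opening: 0.517
finger_force: 35.0
```

Call:
send_rows --motion '[{"x": 0,"y": 0,"z": 0,"rx": 0,"ry": 0,"rz": -0.14,"jaw": 3.5},{"x": 0,"y": 0,"z": 0,"rx": 0,"ry": 0,"rz": -0.14,"jaw": 3.5},{"x": 0,"y": 0,"z": 0,"rx": 0,"ry": 0,"rz": -0.14,"jaw": 3.5},{"x": 0,"y": 0,"z": 0,"rx": 0,"ry": 0,"rz": -0.14,"jaw": 3.5},{"x": 0,"y": 0,"z": 0,"rx": 0,"ry": 0,"rz": -0.14,"jaw": 3.5}]'

```text
clock: 8.75
tool_pos: [0.5738, 0.328, 0.1488]
eef_rot: [0.005, 1.0, -0.001, -0.0]
contact_force: [0.3, -0.8, -3.1]
opening: 0.52
finger_force: 35.0
```

```bash
python3 - <<'E'
from h import *
s=get_state();print(s['clock'],s['q'].round(3),s['tool_pos'].round(4),s['eef_rot'].round(3),R.from_quat(s['eef_rot']).as_matrix().round(3),s['opening'])
M=R.from_quat(s['eef_rot']).as_matrix();print(M.T@(np.array([.512,.013,.14])-s['tool_pos']))
E
```

```text
8.75 [-0.149  1.01  -0.926  1.511  0.878  1.076  0.275] [0.5738 0.328  0.1488] [ 0.005  1.    -0.001 -0.   ] [[-1.     0.01  -0.001]
 [ 0.01   1.    -0.002]
 [ 0.001 -0.002 -1.   ]] 0.5196470382058304
[ 0.05854687 -0.31558041  0.00931733]
```

Call:
send_rows --motion '[{"x": 0.2,"y": -1.0,"z": 0,"rx": 0,"ry": 0,"rz": 0,"jaw": 3.5},{"x": 0.4,"y": -2.1,"z": 0,"rx": 0,"ry": 0,"rz": 0,"jaw": 3.5},{"x": 0.4,"y": -2.1,"z": 0,"rx": 0,"ry": 0,"rz": 0,"jaw": 3.5},{"x": 0.4,"y": -2.1,"z": 0,"rx": 0,"ry": 0,"rz": 0,"jaw": 3.5},{"x": 0.4,"y": -2.1,"z": 0,"rx": 0,"ry": 0,"rz": 0,"jaw": 3.5}]'

```text
clock: 9.25
tool_pos: [0.554, 0.2328, 0.1492]
eef_rot: [0.01, 1.0, -0.001, -0.0]
contact_force: [0.1, 0.3, -3.6]
opening: 0.521
finger_force: 35.0
```

Call:
send_rows --motion '[{"x": 0.4,"y": -2.1,"z": 0,"rx": 0,"ry": 0,"rz": 0,"jaw": 3.5},{"x": 0.4,"y": -2.1,"z": 0,"rx": 0,"ry": 0,"rz": 0,"jaw": 3.5},{"x": 0.4,"y": -2.1,"z": 0,"rx": 0,"ry": 0,"rz": 0,"jaw": 3.5},{"x": 0.4,"y": -2.1,"z": 0,"rx": 0,"ry": 0,"rz": 0,"jaw": 3.5},{"x": 0.4,"y": -2.1,"z": 0,"rx": 0,"ry": 0,"rz": 0,"jaw": 3.5}]'

```text
clock: 9.75
tool_pos: [0.5321, 0.1282, 0.1494]
eef_rot: [0.01, 1.0, -0.001, -0.0]
contact_force: [0.1, -0.5, -2.1]
opening: 0.52
finger_force: 35.0
```

Call:
send_rows --motion '[{"x": 0.4,"y": -2.1,"z": 0,"rx": 0,"ry": 0,"rz": 0,"jaw": 3.5},{"x": 0.4,"y": -2.1,"z": 0,"rx": 0,"ry": 0,"rz": 0,"jaw": 3.5},{"x": 0.4,"y": -2.1,"z": 0,"rx": 0,"ry": 0,"rz": 0,"jaw": 3.5},{"x": 0.4,"y": -2.1,"z": 0,"rx": 0,"ry": 0,"rz": 0,"jaw": 3.5},{"x": 0.4,"y": -2.1,"z": 0,"rx": 0,"ry": 0,"rz": 0,"jaw": 3.5}]'

```text
clock: 10.25
tool_pos: [0.5103, 0.0237, 0.1495]
eef_rot: [0.01, 1.0, -0.001, -0.0]
contact_force: [0.5, 0.5, -2.9]
opening: 0.518
finger_force: 35.0
```

Call:
send_rows --motion '[{"x": 0.1,"y": -1.2,"z": 0,"rx": 0,"ry": 0,"rz": 0,"jaw": 3.5},{"x": 0,"y": 0,"z": 0.5,"rx": 0,"ry": 0,"rz": 0,"jaw": 3.5},{"x": 0,"y": 0,"z": 0.5,"rx": 0,"ry": 0,"rz": 0,"jaw": 3.5},{"x": 0,"y": 0,"z": 0,"rx": 0,"ry": 0,"rz": 0,"jaw": 3.5},{"x": 0,"y": 0,"z": 0,"rx": 0,"ry": 0,"rz": 0,"jaw": 3.5}]'

```text
clock: 10.75
tool_pos: [0.51, 0.0151, 0.1396]
eef_rot: [0.007, 1.0, 0.0, -0.0]
contact_force: [0.3, -0.1, -2.3]
opening: 0.521
finger_force: 35.0
```

```bash
python3 - <<'E'
from h import *
s=get_state();print(s['clock'],s['q'].round(3),s['tool_pos'].round(4),R.from_quat(s['eef_rot']).as_matrix().round(3),s['opening'])
b=snapshot('scene')['img'][:,:,::-1]
cv2.imwrite('pics/e.png',cv2.resize(b[80:320,200:480],(700,600)))
E
```

```text
10.75 [ 0.415  0.883 -0.935  1.986  1.003  0.827  0.446] [0.51   0.0151 0.1396] [[-1.     0.014 -0.   ]
 [ 0.014  1.     0.001]
 [ 0.     0.001 -1.   ]] 0.5208308680648295
```

View pics/e.png

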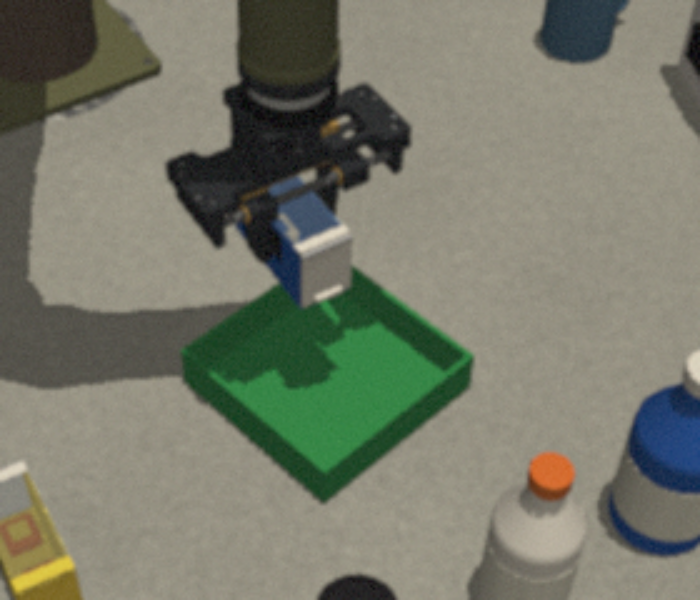

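The caddy hangs level over the tray with the white flap (325,265) facing away from the robot, inside the rim. Tip gradually.

Call:
send_rows --motion '[{"x": 0,"y": 0,"z": 0.4,"rx": 0,"ry": 0.06,"rz": 0,"jaw": 3.5},{"x": 0,"y": 0,"z": 0.3,"rx": 0,"ry": 0.08,"rz": 0,"jaw": 3.5},{"x": 0,"y": 0,"z": 0,"rx": 0,"ry": 0.08,"rz": 0,"jaw": 3.5},{"x": 0,"y": 0,"z": 0,"rx": 0,"ry": 0.08,"rz": 0,"jaw": 3.5},{"x": 0,"y": 0,"z": 0,"rx": 0,"ry": 0.08,"rz": 0,"jaw": 3.5}]'

```text
clock: 11.3
tool_pos: [0.5104, 0.0144, 0.133]
eef_rot: [0.007, 0.982, 0.002, -0.19]
contact_force: [-0.3, -0.0, -2.8]
opening: 0.52
finger_force: 35.0
```

```bash
python3 - <<'E'
from h import *
s=get_state();print(s['clock'],s['q'].round(3),s['tool_pos'].round(4),R.from_quat(s['eef_rot']).as_matrix().round(3),s['opening'])
E
```

```text
11.3 [ 0.388  1.052 -0.967  1.641  0.678  1.265  0.77 ] [0.5104 0.0144 0.133 ] [[-0.928  0.015 -0.373]
 [ 0.014  1.     0.007]
 [ 0.373  0.001 -0.928]] 0.519816742390397
```

Call:
send_rows --motion '[{"x": 0,"y": 0,"z": 0,"rx": 0,"ry": 0.08,"rz": 0,"jaw": 3.5},{"x": 0,"y": 0,"z": 0,"rx": 0,"ry": 0.08,"rz": 0,"jaw": 3.5},{"x": 0,"y": 0,"z": 0,"rx": 0,"ry": 0.08,"rz": 0,"jaw": 3.5},{"x": 0,"y": 0,"z": 0,"rx": 0,"ry": 0.08,"rz": 0,"jaw": 3.5},{"x": 0,"y": 0,"z": 0,"rx": 0,"ry": 0.05,"rz": 0,"jaw": 3.5}]'

```text
clock: 11.8
tool_pos: [0.5107, 0.0144, 0.1319]
eef_rot: [0.008, 0.93, 0.003, -0.367]
contact_force: [-0.2, 0.4, -3.1]
opening: 0.519
finger_force: 35.0
```

Call:
send_rows --motion '[{"x": 0,"y": 0,"z": 0,"rx": 0,"ry": 0,"rz": 0,"jaw": 3.5},{"x": 0,"y": 0,"z": 0,"rx": 0,"ry": 0,"rz": 0,"jaw": 3.5},{"x": 0,"y": 0,"z": 0,"rx": 0,"ry": 0,"rz": 0,"jaw": 3.5},{"x": 0,"y": 0,"z": 0,"rx": 0,"ry": 0,"rz": 0,"jaw": 3.5},{"x": 0,"y": 0,"z": 0,"rx": 0,"ry": 0,"rz": 0,"jaw": 3.5}]'

```text
clock: 12.3
tool_pos: [0.5098, 0.0136, 0.1332]
eef_rot: [0.007, 0.931, 0.003, -0.366]
contact_force: [-0.1, 0.2, -2.2]
opening: 0.519
finger_force: 35.0
```

```bash
python3 - <<'E'
from h import *
s=get_state();print(s['clock'],s['q'].round(3),s['tool_pos'].round(4),R.from_quat(s['eef_rot']).as_matrix().round(3),s['opening'])
b=snapshot('scene')['img'][:,:,::-1]
cv2.imwrite('pics/f.png',cv2.resize(b[80:320,200:480],(700,600)))
E
```

```text
12.3 [ 0.309  1.214 -0.92   1.319  0.508  1.67   0.91 ] [0.5098 0.0136 0.1332] [[-0.732  0.016 -0.681]
 [ 0.012  1.     0.011]
 [ 0.681 -0.    -0.732]] 0.5193377489147264
```

View pics/f.png

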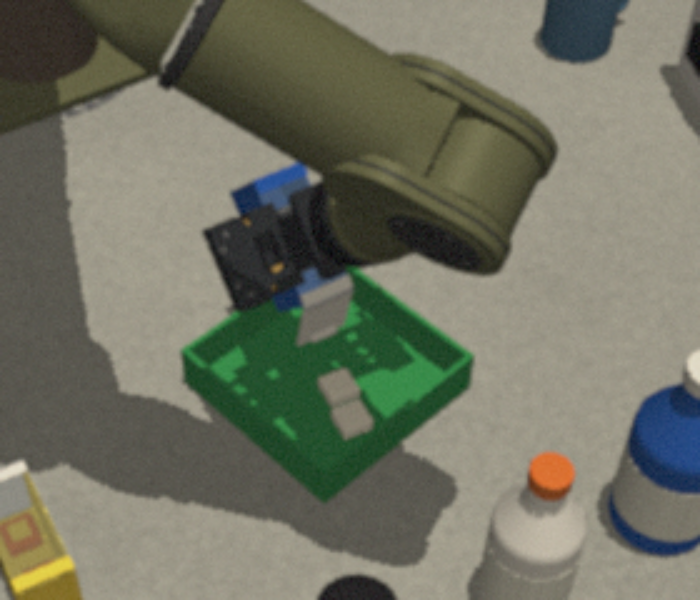

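Both tablets lie in the tray at (340,385) and (352,418). Tip back level, carry the caddy left to y ≈ 0.30 and look at it there.

Call:
send_rows --motion '[{"x": 0,"y": 0,"z": 0,"rx": 0,"ry": -0.06,"rz": 0,"jaw": 3.5},{"x": 0,"y": 0,"z": 0,"rx": 0,"ry": -0.1,"rz": 0,"jaw": 3.5},{"x": 0,"y": 0,"z": 0,"rx": 0,"ry": -0.1,"rz": 0,"jaw": 3.5},{"x": 0,"y": 0,"z": 0,"rx": 0,"ry": -0.1,"rz": 0,"jaw": 3.5},{"x": 0,"y": 0,"z": 0,"rx": 0,"ry": -0.1,"rz": 0,"jaw": 3.5}]'

```text
clock: 12.85
tool_pos: [0.5098, 0.0137, 0.1333]
eef_rot: [0.008, 0.99, 0.001, -0.142]
contact_force: [0.4, -0.5, -1.4]
opening: 0.521
finger_force: 35.0
```

Call:
send_rows --motion '[{"x": 0,"y": 0,"z": 0,"rx": 0,"ry": -0.1,"rz": 0,"jaw": 3.5},{"x": 0,"y": 0,"z": 0,"rx": 0,"ry": -0.1,"rz": 0,"jaw": 3.5},{"x": 0,"y": 0,"z": 0,"rx": 0,"ry": -0.09,"rz": 0,"jaw": 3.5},{"x": 0,"y": 0,"z": -1,"rx": 0,"ry": 0,"rz": 0,"jaw": 3.5},{"x": 0,"y": 0,"z": -1,"rx": 0,"ry": 0,"rz": 0,"jaw": 3.5}]'

```text
clock: 13.35
tool_pos: [0.5097, 0.0135, 0.1538]
eef_rot: [0.008, 1.0, -0.001, -0.001]
contact_force: [0.4, 0.0, -1.9]
opening: 0.519
finger_force: 35.0
```

Call:
send_rows --motion '[{"x": 0,"y": 1,"z": 0,"rx": 0,"ry": 0,"rz": 0,"jaw": 3.5},{"x": 0,"y": 2,"z": 0,"rx": 0,"ry": 0,"rz": 0,"jaw": 3.5},{"x": 0,"y": 2,"z": 0,"rx": 0,"ry": 0,"rz": 0,"jaw": 3.5},{"x": 0,"y": 2,"z": 0,"rx": 0,"ry": 0,"rz": 0,"jaw": 3.5},{"x": 0,"y": 2,"z": 0,"rx": 0,"ry": 0,"rz": 0,"jaw": 3.5}]'

```text
clock: 13.85
tool_pos: [0.5121, 0.1058, 0.1528]
eef_rot: [0.008, 1.0, 0.001, -0.0]
contact_force: [0.3, 0.6, -1.0]
opening: 0.519
finger_force: 35.0
```

Call:
send_rows --motion '[{"x": 0,"y": 2,"z": 0,"rx": 0,"ry": 0,"rz": 0,"jaw": 3.5},{"x": 0,"y": 2,"z": 0,"rx": 0,"ry": 0,"rz": 0,"jaw": 3.5},{"x": 0,"y": 2,"z": 0,"rx": 0,"ry": 0,"rz": 0,"jaw": 3.5},{"x": 0,"y": 2,"z": 0,"rx": 0,"ry": 0,"rz": 0,"jaw": 3.5},{"x": 0,"y": 2,"z": 0,"rx": 0,"ry": 0,"rz": 0,"jaw": 3.5}]'

```text
clock: 14.35
tool_pos: [0.5133, 0.2059, 0.1526]
eef_rot: [0.008, 1.0, 0.001, -0.001]
contact_force: [-0.4, 0.6, -3.5]
opening: 0.517
finger_force: 35.0
```

Call:
send_rows --motion '[{"x": 0,"y": 2.5,"z": 0,"rx": 0,"ry": 0,"rz": 0,"jaw": 3.5},{"x": 0,"y": 2.5,"z": 0,"rx": 0,"ry": 0,"rz": 0,"jaw": 3.5},{"x": 0,"y": 2.5,"z": 0,"rx": 0,"ry": 0,"rz": 0,"jaw": 3.5},{"x": 0,"y": 1.5,"z": 0,"rx": 0,"ry": 0,"rz": 0,"jaw": 3.5},{"x": 0,"y": 0,"z": 0,"rx": 0,"ry": 0,"rz": 0,"jaw": 3.5}]'

```text
clock: 14.85
tool_pos: [0.5137, 0.2973, 0.1529]
eef_rot: [0.007, 1.0, 0.002, -0.0]
contact_force: [0.1, 0.1, -1.9]
opening: 0.516
finger_force: 35.0
```

```bash
python3 - <<'E'
from h import *
s=get_state();print(s['clock'],s['q'].round(3),s['tool_pos'].round(4),R.from_quat(s['eef_rot']).as_matrix().round(3),s['opening'])
b=snapshot('scene')['img'][:,:,::-1]
cv2.imwrite('pics/g.png',cv2.resize(b[60:300,240:520],(700,600)))
E
```

```text
14.85 [-0.117  0.928 -0.913  1.73   0.888  0.951  0.162] [0.5137 0.2973 0.1529] [[-1.     0.013 -0.001]
 [ 0.013  1.     0.003]
 [ 0.001  0.003 -1.   ]] 0.5159865143803656
```

View pics/g.png

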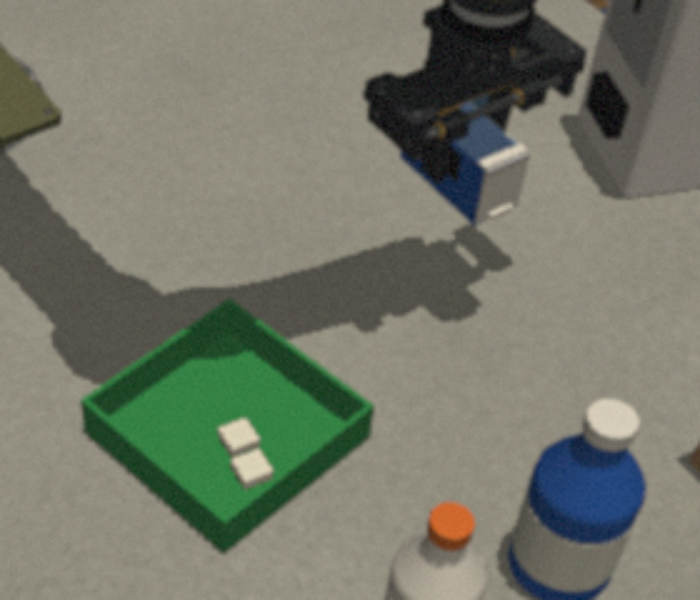

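Both tablets are flat in the tray, at (240,435) and (252,467), and the caddy is level with its flap shut. Lower it gently.

Call:
send_rows --motion '[{"x": 0,"y": 0,"z": 2,"rx": 0,"ry": 0,"rz": 0,"jaw": 3.5},{"x": 0,"y": 0,"z": 3,"rx": 0,"ry": 0,"rz": 0,"jaw": 3.5},{"x": 0,"y": 0,"z": 3,"rx": 0,"ry": 0,"rz": 0,"jaw": 3.5},{"x": 0,"y": 0,"z": 2,"rx": 0,"ry": 0,"rz": 0,"jaw": 3.5},{"x": 0,"y": 0,"z": 1,"rx": 0,"ry": 0,"rz": 0,"jaw": 3.5}]'

```text
clock: 15.4
tool_pos: [0.5141, 0.2907, 0.0405]
eef_rot: [0.009, 1.0, -0.002, -0.001]
contact_force: [0.1, -0.4, -1.9]
opening: 0.518
finger_force: 35.0
```

Call:
send_rows --motion '[{"x": 0,"y": 0,"z": 0.4,"rx": 0,"ry": 0,"rz": 0,"jaw": 3.5},{"x": 0,"y": 0,"z": 0.4,"rx": 0,"ry": 0,"rz": 0,"jaw": 3.5},{"x": 0,"y": 0,"z": 0.2,"rx": 0,"ry": 0,"rz": 0,"jaw": 3.5},{"x": 0,"y": 0,"z": 0.1,"rx": 0,"ry": 0,"rz": 0,"jaw": 3.5},{"x": 0,"y": 0,"z": 0,"rx": 0,"ry": 0,"rz": 0,"jaw": 3.5}]'

```text
clock: 15.9
tool_pos: [0.5145, 0.2938, 0.0322]
eef_rot: [0.008, 1.0, 0.0, 0.0]
contact_force: [0.4, -0.2, -2.5]
opening: 0.516
finger_force: 35.0
```

Call:
send_rows --motion '[{"x": 0,"y": 0,"z": 0.1,"rx": 0,"ry": 0,"rz": 0,"jaw": 3.5},{"x": 0,"y": 0,"z": 0.1,"rx": 0,"ry": 0,"rz": 0,"jaw": 3.5},{"x": 0,"y": 0,"z": 0,"rx": 0,"ry": 0,"rz": 0,"jaw": 3.5},{"x": 0,"y": 0,"z": 0,"rx": 0,"ry": 0,"rz": 0,"jaw": 3.5},{"x": 0,"y": 0,"z": 0,"rx": 0,"ry": 0,"rz": 0,"jaw": 3.5}]'

```text
clock: 16.4
tool_pos: [0.5144, 0.2938, 0.03]
eef_rot: [0.008, 1.0, 0.0, 0.0]
contact_force: [0.4, -0.8, 2.2]
opening: 0.518
finger_force: 35.0
```

Contact: the force has gone to +2 N. Release and withdraw straight up.

Call:
send_rows --motion '[{"x": 0,"y": 0,"z": 0,"rx": 0,"ry": 0,"rz": 0,"jaw": 5},{"x": 0,"y": 0,"z": 0,"rx": 0,"ry": 0,"rz": 0,"jaw": 6},{"x": 0,"y": 0,"z": 0,"rx": 0,"ry": 0,"rz": 0,"jaw": 8.8},{"x": 0,"y": 0,"z": 0,"rx": 0,"ry": 0,"rz": 0,"jaw": 8.8},{"x": 0,"y": 0,"z": 0,"rx": 0,"ry": 0,"rz": 0,"jaw": 8.8}]'

```text
clock: 16.9
tool_pos: [0.5142, 0.2937, 0.0297]
eef_rot: [0.008, 1.0, -0.0, -0.0]
contact_force: [0.1, 0.2, 0.9]
opening: 0.91
finger_force: 0.0
```

Call:
send_rows --motion '[{"x": 0,"y": 0,"z": 0,"rx": 0,"ry": 0,"rz": 0,"jaw": 8.8},{"x": 0,"y": 0,"z": 0,"rx": 0,"ry": 0,"rz": 0,"jaw": 8.8},{"x": 0,"y": 0,"z": 0,"rx": 0,"ry": 0,"rz": 0,"jaw": 8.8},{"x": 0,"y": 0,"z": 0,"rx": 0,"ry": 0,"rz": 0,"jaw": 8.8},{"x": 0,"y": 0,"z": 0,"rx": 0,"ry": 0,"rz": 0,"jaw": 8.8}]'

```text
clock: 17.4
tool_pos: [0.5142, 0.2937, 0.0297]
eef_rot: [0.008, 1.0, 0.0, 0.0]
contact_force: [-0.1, -0.5, -0.2]
opening: 0.997
finger_force: 0.0
```

Call:
send_rows --motion '[{"x": 0,"y": 0,"z": -1,"rx": 0,"ry": 0,"rz": 0,"jaw": 8.8},{"x": 0,"y": 0,"z": -2,"rx": 0,"ry": 0,"rz": 0,"jaw": 8.8},{"x": 0,"y": 0,"z": -3,"rx": 0,"ry": 0,"rz": 0,"jaw": 8.8},{"x": 0,"y": 0,"z": -4,"rx": 0,"ry": 0,"rz": 0,"jaw": 8.8},{"x": 0,"y": 0,"z": -4,"rx": 0,"ry": 0,"rz": 0,"jaw": 8.8}]'

```text
clock: 17.9
tool_pos: [0.5138, 0.2936, 0.1716]
eef_rot: [0.008, 1.0, -0.0, -0.0]
contact_force: [1.2, -0.2, -0.5]
opening: 0.998
finger_force: 0.0
```

Call:
send_rows --motion '[{"x": 0,"y": 0,"z": -2,"rx": 0,"ry": 0,"rz": 0,"jaw": 8.8},{"x": 0,"y": 0,"z": 0,"rx": 0,"ry": 0,"rz": 0,"jaw": 8.8},{"x": 0,"y": 0,"z": 0,"rx": 0,"ry": 0,"rz": 0,"jaw": 8.8},{"x": 0,"y": 0,"z": 0,"rx": 0,"ry": 0,"rz": 0,"jaw": 8.8},{"x": 0,"y": 0,"z": 0,"rx": 0,"ry": 0,"rz": 0,"jaw": 8.8}]'

```text
clock: 18.4
tool_pos: [0.5137, 0.293, 0.1883]
eef_rot: [0.008, 1.0, -0.001, -0.001]
contact_force: [0.5, 0.1, -0.3]
opening: 0.992
finger_force: 0.0
```

```bash
python3 - <<'E'
from h import *
b=snapshot('scene')['img'][:,:,::-1]
cv2.imwrite('pics/i.png',b[60:360,160:540])
E
```

```text
(no output)
```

View pics/i.png

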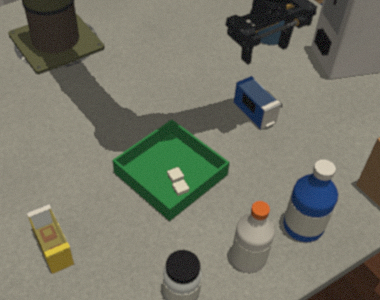

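The blue caddy stands upright at (257,103), clear of the gripper. Both tablets are in the tray at (178,180), and the yellow caddy at (50,238) has not moved. Handing in.

```bash
python3 -c "
from plant import *
print(finish_job())"
```

```text
the job is handed in; nothing more can be done
None
```

I handed the job in after about 18 s of robot time: both white tablets are in the green tray, the blue caddy stands upright on the counter well clear of it, and the yellow caddy was not touched; the hand-in returned no verdict.

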